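# Make up two brow-treatment kits

### The arm

A 6-joint arm with a two-finger parallel gripper is mounted at the origin on a cart in front of the work surface, level with it; the furniture and walls round the work are solid. World frame = base frame: x ahead of the robot, y to its left, z up, the work surface at z = 0. Lengths are in m, angles in rad, forces in N, time in s.
With the tool pointing down it reaches from about 0.35 to 0.725 m from the base axis. Payload 4.3 kg.
Tool frame: the origin (TCP) lies between the finger pads; the fingertips stand 17 mm ahead of it and the grasp point (between the pads) lies 2 mm behind it; z points along the fingers, y is the line along which they close (so a half turn about z gives the same grasp; the last joint's range is limited). The gripper opens to 85 mm and grips with 20 to 120 N. Pads are 22 mm wide; open, the fingers measure 114 mm over their backs; the gripper's body (76 mm by 85 mm) begins 54 mm behind the grasp point. The pads swing forward as they close: fully open they stand 13 mm farther back than shut.
Start: joints at [-1.226, 0.377, 0.081, 1.274, 0, 1.46], TCP at [0.253, -0.517, 0.248] pointing down, gripper open.
Joint ranges: [-2.72, 2.72], [-0.84, 1.66], [-1.02, 1.22], [-1.77, 2.12], [-1.37, 1.28], [-3.14, 3.14]. Speed limits (rad/s): [2.57, 2.57, 3.14, 3.14, 3.14, 3.14].

### API

Orientations are given as a 3x3 rotation matrix whose columns are the frame's x, y, z axes.
In Python, from bench import manip gives the robot as it stands.
- The arm moves only by the tool nudge_tcp, called after "Call:" by a JSON object that holds its "name" and its "arguments", one argument or row to a line. Schema: {"type":"object","properties":{"ticks":{"type":"array","items":{"type":"array","items":{"type":"array","items":{"type":"number"},"minItems":4,"maxItems":4},"minItems":1,"maxItems":5},"minItems":1,"maxItems":1},"jaw":{"type":"number"},"force":{"type":"number"},"only":{"type":"string"},"quiet":{"type":"boolean"},"lines":{"type":"string"}},"required":["ticks"],"additionalProperties":false}. ticks is a list that holds a single list of rows (three levels of brackets), with 1 to 5 rows, each of 4 numbers: dx, dy, dz in normalised numbers (1 is 0.4 m), then a turn about the tool's z in parts of the range, where 1.0 means 2 pi rad; each row is the pose to reach, as a shift and turn from the pose commanded when the call began, along the tool's axes at that moment; what a row does not reach only later rows make up. A row lasts 1/8 s, in which the tool goes at most 0.0625 m and 0.188 rad, less where a joint would pass 70% of its speed; a pose out of reach is approached as far as the arm can. jaw is the finger opening in m, set as the call begins (left out keeps the last). The fingers move at their own pace and stop on an object; force is the grip in N (left out, the last holds). Time passes only in rows, so rows that do not move let the fingers close. The tool returns the time, the measured TCP pose, the force, the opening and the grip force at its end. only (a regular expression) keeps the lines of the reply that match it, lines (a string "A,B") keeps lines A to B, and quiet returns only ok. No shift or turn number may pass 1 either way. Input that does not fit is refused with a message, and nothing moves.
- manip.observe(): the state, without advancing time (a new reading comes with each control period).
- manip.read_camera(name): name is "scene" or "side" or "wrist"; returns a dict with "color" (420x560x3 uint8, red, green, blue), "camera_matrix" (3x3 intrinsics, pixels), "dist" ([k1, k2, p1, p2, k3] as OpenCV has them; the pictures are not rectified), "rvec" (rotation vector, rad) and "tvec" (3), from world to camera coordinates, as OpenCV has them; the wrist camera has in their place "mount" (4x4, takes a point from camera to tool coordinates, whose origin is the TCP and whose axes are the flange's). Camera axes: x right, y down, z forward; pixel columns grow to the right and rows downward; lengths in m; the calibration is good to about 2 mm. A picture is of the moment at which its call begins: read the wrist's pose just before it. There is no depth.
- manip.sign_off(): hands the job in; it is judged then, once.
The state is a dict: "time": time; "joint_positions": joint angles; "qd": joint speeds; "joint_efforts": joint torques, N m; "tool_pos": TCP position; "tcp_rot": TCP orientation; "ft_force": force on the tool from outside, world axes, zero at the start; "wrist_torque": the same for the moment, N m; "finger_gap": finger opening in m; "gripper_force": force on a finger pad.
Only numpy, scipy, OpenCV 4.12 (cv2) and the standard library are available. Lean on these libraries where they do the work, as an engineer would, in place of code of your own. Each camera call takes 0.05 s, during which the arm holds its last target. There are 200 camera calls.

### The job

Make up the two brow kits from the stock on the worktop. In the square three-compartment tray go the left-hand brow stencil (with its arched edge away from you the tail points left) in the long compartment, the cream pot in the big square one and the amber dropper bottle in the narrow one; in the narrow two-compartment tray go the right-hand stencil (the mirror image, tail to the right) in the long compartment and the roll-on bottle in the small one. Lay the stencils flat on the tray floor with their grip tabs up, stand the pot and bottles upright, and leave the measuring cup and the white squeeze bottle with the teal cap where they are.

Things in the scene. Friction and masses are not known exactly. Their poses are not given: they have to be found in the camera images.
- left_stencil: Left-hand brow stencil: flat outline of white 6 mm rod, 86 mm long (y), 38 mm deep (x -26 to +12), one blunt end, one pointed tail; upright grip tab in the middle, 8 (x) x 22 (y) mm, 36 high, to pinch across x. Origin under the tab's middle, on the underside. Arched edge at +x; seen from above with it away from you the tail points left (+y). Starts flat.
- right_stencil: Right-hand brow stencil: flat outline of white 6 mm rod, 86 mm long (y), 38 mm deep (x -26 to +12), one blunt end, one pointed tail; upright grip tab in the middle, 8 (x) x 22 (y) mm, 36 high, to pinch across x. Origin under the tab's middle, on the underside. Arched edge at +x; seen from above with it away from you the tail points right (-y). Starts flat.
- cream_pot: Low round cream pot with white lid (lid fixed), 68 mm diameter, 43 mm high, standing. Origin at the centre of its underside, z up.
- amber_bottle: Small amber glass dropper bottle with black rubber teat, 102 mm high; its round body is 33 mm across and 62 mm tall below the shoulder. Stands upright; origin at the centre of its underside, z up.
- rollon_bottle: Dark blue roll-on bottle with a tan cap, oval: 36 mm (x) by 42 mm (y), 106 mm high, standing upright. Origin at the centre of its underside, z up.
- square_tray: Low wooden tray, 154 x 154 mm, fixed, three compartments; floor and walls 4 mm thick, wall tops 14 mm above the worktop. Origin under its centre. Insides in its frame, mm: long one x -73 to -19, y -73 to +73 (centre [-46, 0]); big square one x -15 to +73, y -15 to +73 (centre [29, 29]); narrow one x -15 to +73, y -73 to -19 (centre [29, -46]).
- narrow_tray: Low wooden tray, 66 mm (x) by 186 mm (y), fixed, two compartments; floor and walls 4 mm thick, wall tops 14 mm above the worktop. Origin under its centre. Insides in its frame, mm: long one x -29 to +29, y -21 to +89 (centre [0, 34]); small, nearly square one x -29 to +29, y -89 to -25 (centre [0, -57]).
- cup: White measuring cup, 64 mm diameter at the rim, 61 mm high, loose. Belongs to no kit: leave alone. Origin at the centre of its underside.
- white_dropper: Small white squeeze bottle with a teal nozzle cap, 32 mm diameter, 74 mm high, loose. Belongs to no kit: leave alone. Origin at the centre of its underside.

How it is judged:
At the end, for the whole second after the job is handed in: The five things rest released on the floor of their own compartments, inside the walls (underside below z 8 mm), tilted under 0.1 rad: left stencil, pot and amber bottle in the square tray's long, big and narrow ones; right stencil and roll-on in the narrow tray's long and small ones (x of left_stencil in the frame of square_tray between -0.068 and -0.024 m and y of left_stencil in the frame of square_tray between -0.05 and 0.05 m and z of left_stencil in the frame of square_tray between 0 and 0.008 m and angle between each of left_stencil, cream_pot, amber_bottle, right_stencil, rollon_bottle's own z axis and vertical below 0.1 rad and linear speed of each of left_stencil, cream_pot, amber_bottle, right_stencil, rollon_bottle below 0.01 m/s and angular speed of each of left_stencil, cream_pot, amber_bottle, right_stencil, rollon_bottle below 0.1 rad/s and x of cream_pot in the frame of square_tray between 0.005 and 0.053 m and y of cream_pot in the frame of square_tray between 0.005 and 0.053 m and z of cream_pot in the frame of square_tray between 0 and 0.008 m and x of amber_bottle in the frame of square_tray between -0.005 and 0.063 m and y of amber_bottle in the frame of square_tray between -0.063 and -0.029 m and z of amber_bottle in the frame of square_tray between 0 and 0.008 m and x of right_stencil in the frame of narrow_tray between -0.024 and 0.024 m and y of right_stencil in the frame of narrow_tray between -0.005 and 0.073 m and z of right_stencil in the frame of narrow_tray between 0 and 0.008 m and x of rollon_bottle in the frame of narrow_tray between -0.017 and 0.017 m and y of rollon_bottle in the frame of narrow_tray between -0.078 and -0.036 m and z of rollon_bottle in the frame of narrow_tray between 0 and 0.008 m); the robot touches nothing.
It fails at once if the measuring cup is shoved or knocked over (distance of cup from where it was at the start of the episode above 0.03 m or angle between cup's own z axis and vertical above 0.5 rad).
It fails at once if the white squeeze bottle is shoved or knocked over (distance of white_dropper from where it was at the start of the episode above 0.03 m or angle between white_dropper's own z axis and vertical above 0.5 rad).
It also fails if it takes over 125 s, if anything falls off the work surface, if the arm or the gripper's body presses on something with over 40 N, if the wrist force passes 120 N, or if a joint passes its speed limit or range.

## Working session

There is one attempt and no reset: what is moved stays moved. The work goes in short steps, Python scripts to look and compute and a tool call to move; the robot and the scene stay as the last step left them, time stands still between calls to the robot, and variables do not carry over. Pictures are saved under pics/ and viewed, at most 16 in all, crops included, and the job is handed in when it is done.

```bash
ls; mkdir -p pics; python3 - <<'E'
from bench import manip
import cv2
for n in ("scene","side"):
    r=manip.read_camera(n); cv2.imwrite(f"pics/{n}0.png",r["color"][:,:,::-1]); print(n,r["camera_matrix"],r["dist"],r["rvec"],r["tvec"])
s=manip.observe();print(s["time"],s["tool_pos"],s["tcp_rot"],s["finger_gap"])
E
```

```text
bench.py
pics
scene [[540.15964058   0.         280.21469957]
 [  0.         540.15964058 209.29868175]
 [  0.           0.           1.        ]] [-0.07172369  0.          0.          0.          0.        ] [ 1.04678836 -2.41163798  1.07084043] [0.33924006 0.28199229 0.98734971]
side [[437.26074159   0.         282.97064568]
 [  0.         437.26074159 216.05980514]
 [  0.           0.           1.        ]] [0.01399004 0.         0.         0.         0.        ] [ 2.13759556 -0.15721125  0.06523065] [-0.51513119  0.08381975  0.96346408]
0.1 [ 0.2524124  -0.51602086  0.24744655] [[ 8.98349223e-01  4.39281549e-01 -6.28626647e-04]
 [ 4.39281952e-01 -8.98347550e-01  1.74526468e-03]
 [ 2.01937361e-04 -1.84400151e-03 -9.99998279e-01]] 0.08522788837223888
```

View pics/scene0.png

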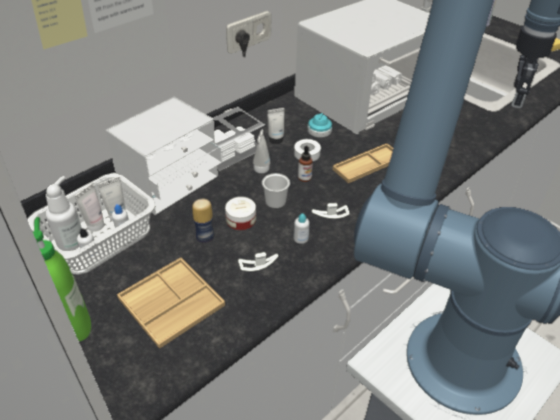

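View pics/side0.png

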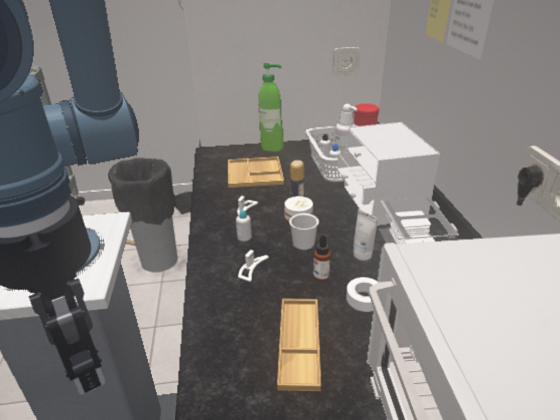

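Scene: square tray at (170,300), narrow tray near (370,162), stencils at (258,262) and (331,211), roll-on (203,220), pot (240,213), cup (276,190), amber (306,163), white bottle (302,230). The side view agrees. Next, helpers and enlarged crops.

```bash
cat > h.py <<'E'
from bench import manip
import cv2, numpy as np
def cam(n, T=None):
    r=manip.read_camera(n); r["color"]=r["color"].copy()
    if n=="wrist":
        W=np.eye(4); W[:3,:3]=T["tcp_rot"]; W[:3,3]=T["tool_pos"]; M=W@r["mount"]; r["R"]=M[:3,:3]; r["c"]=M[:3,3]
    else:
        R=cv2.Rodrigues(np.array(r["rvec"]))[0]; r["R"]=R.T; r["c"]=-R.T@np.array(r["tvec"])
    return r
def plane(r,uv,z):
    p=cv2.undistortPoints(np.array(uv,float).reshape(-1,1,2),r["camera_matrix"],np.array(r["dist"])).reshape(-1,2)
    d=np.c_[p,np.ones(len(p))]@r["R"].T
    return r["c"]+d*((np.broadcast_to(z,len(p))-r["c"][2])/d[:,2])[:,None]
def proj(r,P):
    R=r["R"].T; return cv2.projectPoints(np.array(P,float).reshape(-1,1,3),cv2.Rodrigues(R)[0],-R@r["c"],r["camera_matrix"],np.array(r["dist"]))[0].reshape(-1,2)
def crop(r,x0,y0,x1,y1,k,name):
    cv2.imwrite(name,cv2.resize(r["color"][y0:y1,x0:x1,::-1],None,fx=k,fy=k,interpolation=cv2.INTER_CUBIC))
E
python3 - <<'E'
from h import *
np.set_printoptions(precision=3,suppress=True)
r=cam("scene"); s=cam("side")
crop(r,110,130,410,350,2.6,"pics/sc1.png"); crop(s,200,140,400,400,2.3,"pics/si1.png")
print("scene: sqtray corners",plane(r,[[118,297],[182,261],[223,302],[163,342]],.014))
print("narrow corners",plane(r,[[334,163],[384,147],[401,157],[352,181]],.014))
print("sten",plane(r,[[259,258],[331,209]],.036),"roll top",plane(r,[[203,203]],.106),"pot",plane(r,[[241,206]],.043),"cup",plane(r,[[276,182]],.061),"amber",plane(r,[[307,150]],.102),"wd",plane(r,[[302,217]],.074))
print("side: sq",plane(s,[[228,160],[280,160],[283,184],[227,184]],.014),"nar",plane(s,[[283,300],[318,300],[320,385],[278,385]],.014))
print("roll",plane(s,[[297,163]],.106),"pot",plane(s,[[299,206]],.043),"cup",plane(s,[[304,223]],.061),"amber",plane(s,[[323,239]],.102),"wd",plane(s,[[243,213]],.074))
E
```

```text
scene: sqtray corners [[0.551 0.39  0.014]
 [0.543 0.239 0.014]
 [0.4   0.244 0.014]
 [0.403 0.384 0.014]]
narrow corners [[ 0.555 -0.251  0.014]
 [ 0.511 -0.405  0.014]
 [ 0.453 -0.403  0.014]
 [ 0.475 -0.23   0.014]]
sten [[ 0.424  0.127  0.036]
 [ 0.425 -0.096  0.036]] roll top [[0.573 0.151 0.106]] pot [[0.566 0.055 0.043]] cup [[ 0.559 -0.048  0.061]] amber [[ 0.56  -0.15   0.102]] wd [[0.424 0.002 0.074]]
side: sq [[0.407 0.385 0.014]
 [0.561 0.359 0.014]
 [0.55  0.208 0.014]
 [0.399 0.234 0.014]] nar [[ 0.487 -0.236  0.014]
 [ 0.552 -0.246  0.014]
 [ 0.517 -0.424  0.014]
 [ 0.455 -0.415  0.014]]
roll [[0.577 0.143 0.106]] pot [[0.565 0.042 0.043]] cup [[ 0.559 -0.058  0.061]] amber [[ 0.573 -0.178  0.102]] wd [[ 0.431 -0.017  0.074]]
```

View pics/sc1.png

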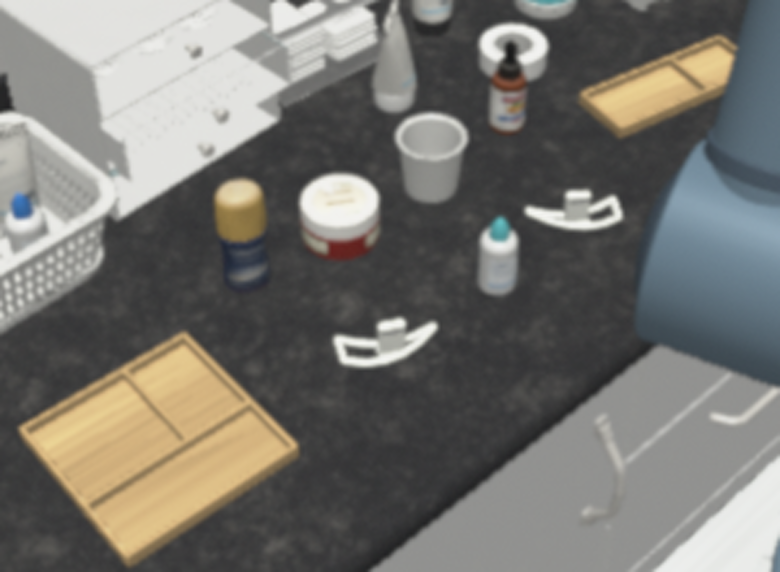

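View pics/si1.png

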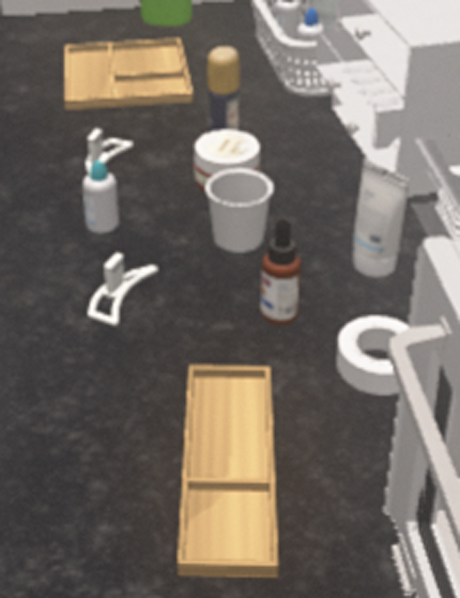

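Crops: left stencil at scene crop (390,345), tail right with its arch toward the robot. Right stencil at (575,212), tail left, arch toward the robot. In the square tray the long compartment is nearest the robot and the big one far left. In the narrow tray the long compartment is at +y. Now a wrist look from above.

```bash
cat >> h.py <<'E'
def go(*targets):
    "targets: (x,y,z,phi deg of tool y axis line or None); prints row deltas from the pose now"
    s=manip.observe(); R=np.array(s["tcp_rot"]); p=np.array(s["tool_pos"])
    ph=np.arctan2(R[1,1],R[0,1])
    print("now t",round(s["time"],2),p.round(4),"yaxis deg",np.degrees(ph).round(1),"q6",round(s["joint_positions"][5],2),"gap",round(s["finger_gap"],4),"F",np.round(s["ft_force"],1))
    for t in targets:
        d=R.T@(np.array(t[:3])-p)
        a=0 if t[3] is None else -((np.radians(t[3])-ph+np.pi/2)%np.pi-np.pi/2)
        print("row",d.round(4),"turn",round(a,3),"dist",np.linalg.norm(d).round(3))
E
python3 -c "
from h import *
go((.45,-.23,.33,None))"
```

```text
now t 0.2 [ 0.2525 -0.5162  0.2477] yaxis deg -63.9 q6 1.46 gap 0.0852 F [-0.7 -0.3  0.7]
row [ 0.3032 -0.1704 -0.082 ] turn 0 dist 0.357
```

The rows are not in the units I measure in: shifts go in shares of 0.4 m and turns go in shares of 2 pi rad. I convert before sending: 0.25 m is 0.625, 0.2 m is 0.5.

Call:
{"name": "nudge_tcp", "arguments": {
  "ticks": [
    [[0.125, -0.075, -0.075, 0], [0.25, -0.15, -0.15, 0], [0.375, -0.225, -0.2, 0], [0.5, -0.3, -0.2, 0], [0.625, -0.375, -0.2, 0]]
  ]
}}

```text
time: 0.82
tool_pos: [0.4123, -0.2704, 0.3288]
tcp_rot: [[0.898, 0.439, 0.001], [0.439, -0.898, -0.001], [0.001, 0.001, -1.0]]
ft_force: [0.4, -0.7, -0.1]
finger_gap: 0.0852
gripper_force: 0.0
```

Call:
{"name": "nudge_tcp", "arguments": {
  "ticks": [
    [[0.125, -0.075, 0, 0], [0.125, -0.075, 0, 0], [0.125, -0.075, 0, 0]]
  ]
}}

```text
time: 1.2
tool_pos: [0.4429, -0.2232, 0.3282]
tcp_rot: [[0.898, 0.44, -0.001], [0.44, -0.898, -0.0], [-0.001, 0.0, -1.0]]
ft_force: [-0.1, -1.2, -1.1]
finger_gap: 0.0854
gripper_force: 0.0
```

```bash
python3 - <<'E'
from h import *
s=manip.observe(); r=cam("wrist",s); cv2.imwrite("pics/w1.png",r["color"][:,:,::-1]); go()
print(r["camera_matrix"][0,0],r["c"],plane(r,[[0,0],[559,0],[559,419],[0,419]],0).round(2))
E
```

```text
now t 1.25 [ 0.4426 -0.2238  0.3282] yaxis deg -64.0 q6 2.09 gap 0.0853 F [ 0.5 -0.2  0.3]
348.4229262361836 [ 0.50675184 -0.19160055  0.45411483] [[ 0.47  0.16  0.  ]
 [ 0.76 -0.43 -0.  ]
 [ 0.27 -0.82  0.  ]
 [-0.14  0.01  0.  ]]
```

View pics/w1.png

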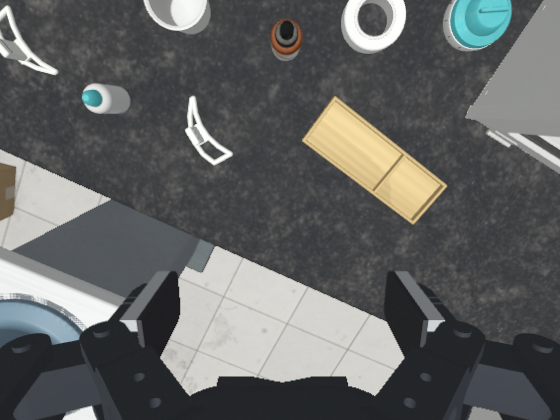

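Wrist view: narrow tray corners (335,97),(447,186),(413,223),(303,140). Right stencil has its tail at (193,97), blunt end (222,158) and tab near (198,133). Amber (287,35), white bottle (93,97). Now a view over the left half.

Scaled: -0.29 m is -0.725, -0.24 m is -0.6.

```bash
python3 - <<'E'
from h import *
import pickle
s=manip.observe(); r=cam("wrist",s); pickle.dump(r,open("w1.pkl","wb"))
crop(r,150,70,260,180,5,"pics/w1c.png")
np.set_printoptions(precision=3,suppress=True)
c=plane(r,[[335,97],[447,186],[413,223],[303,140]],.014);print(c,c.mean(0),"sides",np.linalg.norm(np.diff(c,axis=0),axis=1))
d=(c[0]-c[1]+c[3]-c[2]);print("yaw",np.degrees(np.arctan2(-d[0],d[1])))
t=plane(r,[[193,97],[214,163],[232,154]],.006);print("R tips",t)
print("amber top",plane(r,[[287,31]],.102),"wd",plane(r,[[91,97]],.074))
print("ring",plane(r,[[373,15]],.03),"tub",plane(r,[[490,10]],.04))
go((.45,.15,.33,None))
E
```

```text
[[ 0.548 -0.243  0.014]
 [ 0.516 -0.424  0.014]
 [ 0.454 -0.412  0.014]
 [ 0.486 -0.231  0.014]] [ 0.501 -0.327  0.014] sides [0.185 0.063 0.183]
yaw -10.164430181094472
R tips [[ 0.473 -0.087  0.006]
 [ 0.41  -0.142  0.006]
 [ 0.43  -0.158  0.006]]
amber top [[ 0.571 -0.166  0.102]] wd [[ 0.432 -0.008  0.074]]
ring [[ 0.64  -0.238  0.03 ]] tub [[ 0.695 -0.346  0.04 ]]
now t 1.3 [ 0.443 -0.224  0.328] yaxis deg -64.0 q6 2.09 gap 0.0858 F [-0.9 -0.6  1.1]
row [ 0.171 -0.333 -0.002] turn 0 dist 0.374
```

Call:
{"name": "nudge_tcp", "arguments": {
  "ticks": [
    [[0, -0.15, 0, 0], [0.125, -0.3, 0, 0], [0.2, -0.45, 0, 0], [0.275, -0.6, 0, 0], [0.35, -0.725, 0, 0]]
  ]
}}

```text
time: 1.92
tool_pos: [0.4401, 0.0791, 0.3285]
tcp_rot: [[0.9, 0.436, 0.001], [0.436, -0.9, -0.0], [0.001, 0.001, -1.0]]
ft_force: [1.7, 0.3, -1.0]
finger_gap: 0.0855
gripper_force: 0.0
```

Call:
{"name": "nudge_tcp", "arguments": {
  "ticks": [
    [[0.05, -0.125, 0, 0], [0.05, -0.125, 0, 0], [0.05, -0.125, 0, 0]]
  ]
}}

```text
time: 2.3
tool_pos: [0.4363, 0.1313, 0.3282]
tcp_rot: [[0.899, 0.438, -0.0], [0.438, -0.899, -0.001], [-0.0, 0.001, -1.0]]
ft_force: [-0.1, -0.1, 0.9]
finger_gap: 0.0854
gripper_force: 0.0
```

```bash
python3 - <<'E'
from h import *
import pickle
s=manip.observe(); r=cam("wrist",s); cv2.imwrite("pics/w2.png",r["color"][:,:,::-1]); pickle.dump(r,open("w2.pkl","wb")); go()
E
```

```text
now t 2.35 [0.4364 0.1309 0.3282] yaxis deg -64.1 q6 2.84 gap 0.0856 F [ 0.1 -0.5  0.1]
```

View pics/w2.png

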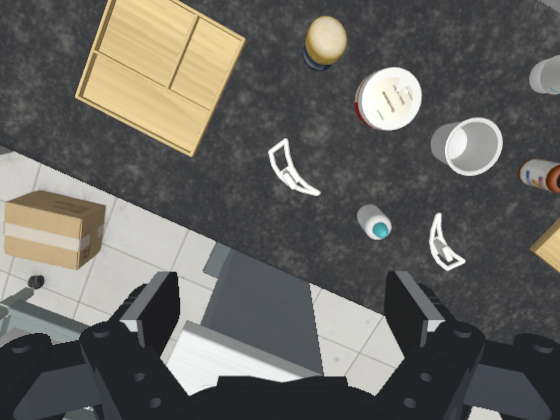

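View pics/w1c.png

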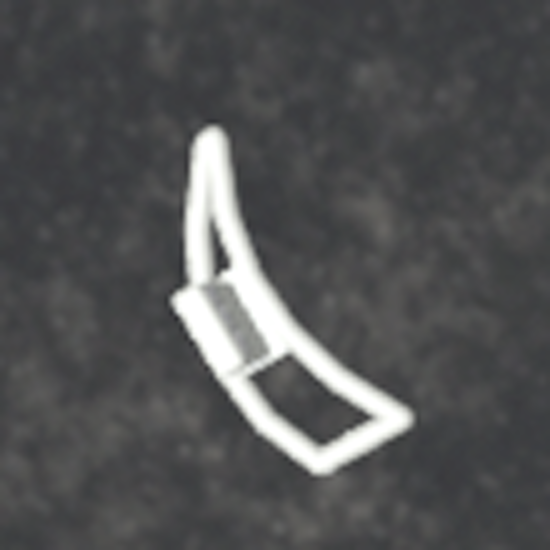

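w2: square tray corners (77,97),(192,156),(245,40), left stencil blunt end (278,145), tail (319,192), roll-on (326,37), pot (392,98), cup (472,147), white (377,225). The right stencil's tab top sits near (191.6,136.4) in w1.

```bash
python3 - <<'E'
from h import *
import pickle
np.set_printoptions(precision=4,suppress=True)
r=pickle.load(open("w2.pkl","rb")); w=pickle.load(open("w1.pkl","rb"))
crop(r,255,120,335,210,6,"pics/w2c.png")
c=plane(r,[[77,97],[192,156],[245,40]],.014);print(c,"ctr",(c[0]+c[2])/2,np.linalg.norm(np.diff(c,axis=0),axis=1))
for a,b in((c[0],c[1]),):
  d=a-b;print("yaw",np.degrees(np.arctan2(-d[0],d[1])))
d=c[2]-c[1];print("yaw",np.degrees(np.arctan2(d[1],d[0])))
print("pot",plane(r,[[391,98]],.043),"roll",plane(r,[[327,35]],.1),"cup",plane(r,[[473,147]],.061))
t=plane(w,[[150+188/5,70+291/5],[150+232/5,70+373/5]],.036);d=t[0]-t[1];print("Rtab",t.mean(0),"len",np.linalg.norm(d),"dir deg",np.degrees(np.arctan2(d[1],d[0])))
E
```

```text
[[0.4065 0.3913 0.014 ]
 [0.4013 0.2404 0.014 ]
 [0.5516 0.2351 0.014 ]] ctr [0.4791 0.3132 0.014 ] [0.151  0.1504]
yaw -1.975976865947855
yaw -2.026630349750042
pot [[0.5659 0.0586 0.043 ]] roll [[0.5785 0.1547 0.1   ]] cup [[ 0.5585 -0.046   0.061 ]]
Rtab [ 0.4336 -0.11    0.036 ] len 0.020931873850140836 dir deg 51.43224757961611
```

View pics/w2c.png

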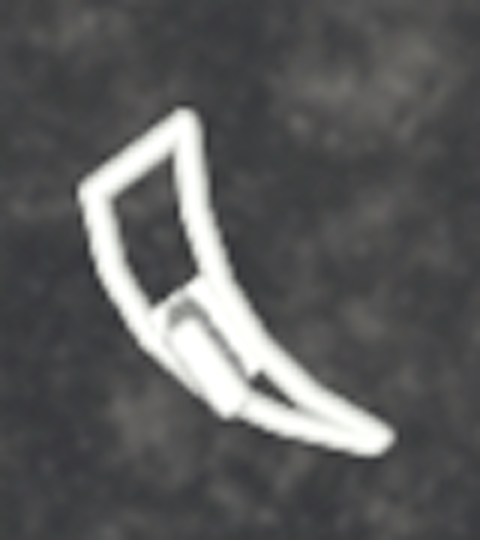

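Left tab top is at crop (209,362), i.e. image (289.8,180.3). Square tray yaw is about -2°, narrow tray about -10°.

```bash
python3 - <<'E'
from h import *
import pickle
np.set_printoptions(precision=4,suppress=True)
r=pickle.load(open("w2.pkl","rb"))
t=plane(r,[[255+182/6,120+330/6],[255+237/6,120+393/6]],.036);d=t[0]-t[1];print("Ltab",t.mean(0),plane(r,[[289.8,180.3]],.036),np.linalg.norm(d),np.degrees(np.arctan2(d[1],d[0])))
e=plane(r,[[255+187/6,120+115/6],[255+82/6,120+190/6],[255+385/6,120+440/6]],.004);print("blunt corners,tail",e)
def tr(c,yaw,p): a=np.radians(yaw);return np.array(c)+np.array([[np.cos(a),-np.sin(a)],[np.sin(a),np.cos(a)]])@np.array(p)
S=(.479,.3132);N=(.501,-.327)
print("pot",tr(S,-2,(.029,.029)),"amber",tr(S,-2,(.031,-.046)),"L",tr(S,-2,(-.053,0)),"R",tr(N,-10,(-.007,.034)),"roll",tr(N,-10,(0,-.057)))
go((.566,.058,.15,-2),(.566,.058,.028,-2))
E
```

```text
Ltab [0.4311 0.1183 0.036 ] [[0.431  0.1184 0.036 ]] 0.017166199801823625 66.88111626985992
blunt corners,tail [[0.4711 0.1427 0.004 ]
 [0.4472 0.1559 0.004 ]
 [0.427  0.0723 0.004 ]]
pot [0.509  0.3412] amber [0.5084 0.2661] L [0.426 0.315] R [ 0.5    -0.2923] roll [ 0.4911 -0.3831]
now t 2.35 [0.4364 0.1309 0.3282] yaxis deg -64.1 q6 2.84 gap 0.0856 F [ 0.1 -0.5  0.1]
row [0.0848 0.1221 0.1782] turn -1.084 dist 0.232
row [0.0848 0.1221 0.3002] turn -1.084 dist 0.335
```

Scaled: 0.1221 m is 0.3053, 0.12 m is 0.3, -0.9 rad is -0.1432.

Call:
{"name": "nudge_tcp", "arguments": {
  "ticks": [
    [[0.05, 0.075, 0.05, -0.0286], [0.1, 0.15, 0.125, -0.0573], [0.15, 0.225, 0.2, -0.0859], [0.212, 0.3053, 0.25, -0.1146], [0.212, 0.3053, 0.3, -0.1432]]
  ]
}}

```text
time: 2.98
tool_pos: [0.5683, 0.0559, 0.2069]
tcp_rot: [[0.215, 0.977, 0.001], [0.977, -0.215, -0.001], [-0.001, 0.001, -1.0]]
ft_force: [-0.5, 0.2, 0.2]
finger_gap: 0.0854
gripper_force: 0.0
```

Call:
{"name": "nudge_tcp", "arguments": {
  "ticks": [
    [[0, 0, 0, -0.0293], [0, 0, 0, -0.0293], [0, 0, 0, -0.0293]]
  ]
}}

```text
time: 3.35
tool_pos: [0.5662, 0.0588, 0.2087]
tcp_rot: [[0.037, 0.999, 0.001], [0.999, -0.037, -0.0], [-0.0, 0.001, -1.0]]
ft_force: [-0.1, 0.4, -0.0]
finger_gap: 0.0851
gripper_force: 0.0
```

```bash
python3 -c "
from h import *
go((.566,.058,.15,-2),(.566,.058,.028,-2))
s=manip.observe();r=cam('wrist',s);cv2.imwrite('pics/w3.png',r['color'][:,:,::-1]);import pickle;pickle.dump(r,open('w3.pkl','wb'))"
```

```text
now t 3.35 [0.5662 0.0588 0.2087] yaxis deg -2.1 q6 1.6 gap 0.0851 F [-0.1  0.4 -0. ]
row [-0.0008 -0.0002  0.0587] turn -0.002 dist 0.059
row [-0.0007 -0.0003  0.1807] turn -0.002 dist 0.181
```

View pics/w3.png

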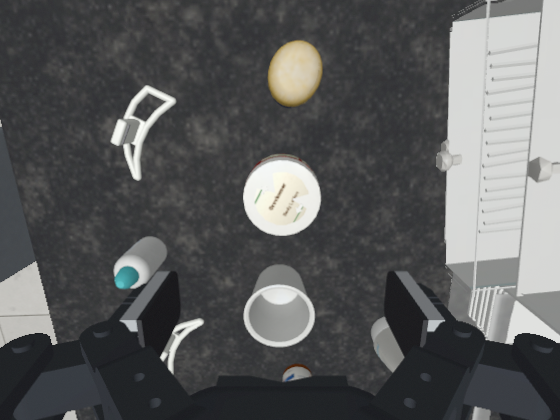

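The pot lid centre is at (282,195), the roll-on top at (295,74) and the drawer unit's front edge at x≈447. I'll check the measurements before descending.

```bash
python3 -c "
from h import *
import pickle;r=pickle.load(open('w3.pkl','rb'));np.set_printoptions(precision=4,suppress=True)
print('pot',plane(r,[[282,195],[243,195],[320,195],[282,234]],.043),'roll',plane(r,[[295,73]],.1),'drawer',plane(r,[[447,160]],.08),'cup',plane(r,[[280,312]],.061),'tube',plane(r,[[385,335]],.0),'Ltab',plane(r,[[124,132]],.036))"
```

```text
pot [[0.5657 0.061  0.043 ]
 [0.5322 0.0622 0.043 ]
 [0.5984 0.0597 0.043 ]
 [0.5644 0.0254 0.043 ]] roll [[0.5773 0.1529 0.1   ]] drawer [[0.6874 0.0915 0.08  ]] cup [[ 0.5601 -0.0419  0.061 ]] tube [[ 0.6745 -0.114   0.    ]] Ltab [[0.4354 0.1183 0.036 ]]
```

Scaled: 0.18 m is 0.45, 0.06 m is 0.15.

Call:
{"name": "nudge_tcp", "arguments": {
  "ticks": [
    [[0.0025, 0, 0.15, 0], [0.0025, 0, 0.3, 0], [0.0025, 0, 0.4, 0], [0.0025, 0, 0.45, 0], [0.0025, 0, 0.45, 0]]
  ]
}}

```text
time: 4.03
tool_pos: [0.5644, 0.0609, 0.0269]
tcp_rot: [[0.033, 0.999, -0.003], [0.999, -0.033, -0.0], [-0.0, -0.003, -1.0]]
ft_force: [-0.3, 0.5, -0.1]
finger_gap: 0.0854
gripper_force: 0.0
```

Call:
{"name": "nudge_tcp", "arguments": {
  "ticks": [
    [[0, 0, 0, 0], [0, 0, 0, 0], [0, 0, 0, 0], [0, 0, 0, 0]]
  ],
  "jaw": 0.06,
  "force": 40
}}

```text
time: 4.53
tool_pos: [0.5676, 0.061, 0.0301]
tcp_rot: [[0.032, 0.999, 0.004], [0.999, -0.032, -0.0], [-0.0, 0.004, -1.0]]
ft_force: [0.5, 0.1, 7.1]
finger_gap: 0.0673
gripper_force: 45.7
```

Scaled: -0.15 m is -0.375, -0.12 m is -0.3.

Call:
{"name": "nudge_tcp", "arguments": {
  "ticks": [
    [[0, 0, -0.15, 0], [0, 0, -0.3, 0], [0, 0, -0.375, 0], [0, 0, -0.375, 0]]
  ]
}}

```text
time: 5.03
tool_pos: [0.5683, 0.061, 0.1816]
tcp_rot: [[0.032, 0.999, 0.007], [0.999, -0.032, -0.0], [0.0, 0.007, -1.0]]
ft_force: [-0.5, 0.1, -1.4]
finger_gap: 0.0674
gripper_force: 46.0
```

```bash
python3 -c "
from h import *
go((.509,.3412,.18,-2),(.509,.3412,.036,-2))"
```

```text
now t 5.03 [0.5683 0.061  0.1816] yaxis deg -1.8 q6 1.6 gap 0.0674 F [-0.5  0.1 -1.4]
row [ 0.2781 -0.0682  0.0011] turn 0.003 dist 0.286
row [ 0.2781 -0.0692  0.1451] turn 0.003 dist 0.321
```

Scaled: 0.278 m is 0.695, 0.224 m is 0.56.

Call:
{"name": "nudge_tcp", "arguments": {
  "ticks": [
    [[0.14, -0.035, 0, 0], [0.28, -0.07, 0, 0], [0.42, -0.105, 0, 0], [0.56, -0.1375, 0, 0], [0.695, -0.17, 0, 0]]
  ]
}}

```text
time: 5.65
tool_pos: [0.5053, 0.3423, 0.176]
tcp_rot: [[0.032, 0.999, -0.003], [0.999, -0.032, -0.002], [-0.002, -0.003, -1.0]]
ft_force: [1.2, -0.3, -1.1]
finger_gap: 0.0672
gripper_force: 46.0
```

Call:
{"name": "nudge_tcp", "arguments": {
  "ticks": [
    [[0, 0, 0.125, 0], [0, 0, 0.225, 0], [0, 0, 0.2875, 0], [0, 0, 0.2875, 0]]
  ]
}}

```text
time: 6.15
tool_pos: [0.5034, 0.3393, 0.059]
tcp_rot: [[0.032, 0.999, -0.008], [0.999, -0.032, -0.004], [-0.004, -0.007, -1.0]]
ft_force: [-0.4, 0.3, -1.1]
finger_gap: 0.0671
gripper_force: 46.0
```

```bash
python3 -c "
from h import *
go((.509,.3412,.036,-2))"
```

```text
now t 6.15 [0.5034 0.3393 0.059 ] yaxis deg -1.8 q6 2.09 gap 0.0671 F [-0.4  0.3 -1.1]
row [0.0022 0.0057 0.023 ] turn 0.003 dist 0.024
```

Scaled: 0.026 m is 0.065, 0.004 m is 0.01.

Call:
{"name": "nudge_tcp", "arguments": {
  "ticks": [
    [[0.005, 0.01, 0.03, 0], [0.005, 0.0125, 0.055, 0], [0.005, 0.0125, 0.065, 0], [0.005, 0.0125, 0.065, 0]]
  ]
}}

```text
time: 6.65
tool_pos: [0.5118, 0.3428, 0.0372]
tcp_rot: [[0.032, 0.999, -0.0], [0.999, -0.032, -0.0], [-0.0, -0.0, -1.0]]
ft_force: [0.4, 0.1, 0.1]
finger_gap: 0.0674
gripper_force: 46.0
```

Call:
{"name": "nudge_tcp", "arguments": {
  "ticks": [
    [[0, 0, 0, 0], [0, 0, 0, 0], [0, 0, 0, 0]]
  ],
  "jaw": 0.085
}}

```text
time: 7.02
tool_pos: [0.5122, 0.343, 0.0377]
tcp_rot: [[0.032, 0.999, 0.001], [0.999, -0.032, 0.0], [0.0, 0.001, -1.0]]
ft_force: [-0.7, 0.0, 0.2]
finger_gap: 0.0848
gripper_force: 0.0
```

Scaled: -0.16 m is -0.4, -0.11 m is -0.275.

Call:
{"name": "nudge_tcp", "arguments": {
  "ticks": [
    [[0, 0, -0.125, 0], [0, 0, -0.275, 0], [0, 0, -0.4, 0], [0, 0, -0.4, 0]]
  ]
}}

```text
time: 7.52
tool_pos: [0.5149, 0.3445, 0.2029]
tcp_rot: [[0.032, 0.999, 0.009], [0.999, -0.032, 0.005], [0.005, 0.009, -1.0]]
ft_force: [0.5, -0.3, -0.4]
finger_gap: 0.0848
gripper_force: 0.0
```

```bash
python3 -c "
from h import *
go((.5775,.153,.19,-2),(.5775,.153,.062,-2))
s=manip.observe();r=cam('wrist',s);cv2.imwrite('pics/w4.png',r['color'][:,:,::-1]);import pickle;pickle.dump(r,open('w4.pkl','wb'))"
```

```text
now t 7.53 [0.5149 0.3445 0.2029] yaxis deg -1.8 q6 2.09 gap 0.0848 F [ 0.5 -0.3 -0.4]
row [-0.1895  0.0686  0.0126] turn 0.003 dist 0.202
row [-0.1902  0.0674  0.1406] turn 0.003 dist 0.246
```

View pics/w4.png

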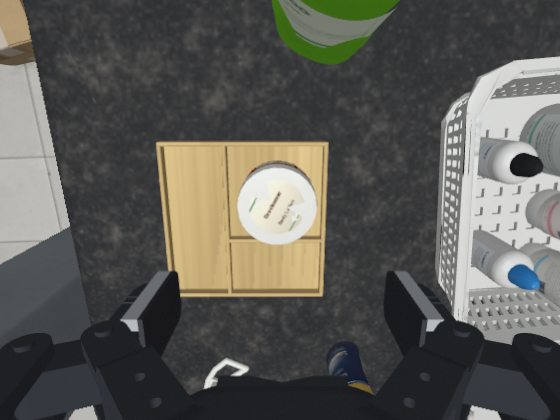

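The pot sits inside the big compartment, lid centre (277,204), tray corners (158,143),(328,142),(323,296),(169,297). On to the roll-on.

Scaled: -0.19 m is -0.475, -0.16 m is -0.4.

```bash
python3 -c "
from h import *
import pickle;r=pickle.load(open('w4.pkl','rb'));np.set_printoptions(precision=4,suppress=True)
c=plane(r,[[158,143],[328,142],[323,296],[169,297]],.014);print(c,c.mean(0),'pot',plane(r,[[277,204]],.047))"
```

```text
[[0.4074 0.3933 0.014 ]
 [0.5585 0.3891 0.014 ]
 [0.5541 0.2359 0.014 ]
 [0.3985 0.2405 0.014 ]] [0.4796 0.3147 0.014 ] pot [[0.5115 0.3423 0.047 ]]
```

Call:
{"name": "nudge_tcp", "arguments": {
  "ticks": [
    [[-0.1, 0.035, 0, 0], [-0.2, 0.07, 0, 0], [-0.3, 0.105, 0, 0], [-0.4, 0.14, 0, 0], [-0.475, 0.165, 0.025, 0]]
  ]
}}

```text
time: 8.2
tool_pos: [0.5717, 0.1491, 0.1859]
tcp_rot: [[0.033, 0.999, -0.001], [0.999, -0.033, -0.0], [-0.001, -0.001, -1.0]]
ft_force: [0.3, 0.4, -0.2]
finger_gap: 0.0851
gripper_force: 0.0
```

Call:
{"name": "nudge_tcp", "arguments": {
  "ticks": [
    [[0, 0, 0, 0], [0, 0, 0, 0]]
  ]
}}

```text
time: 8.45
tool_pos: [0.5708, 0.1512, 0.1861]
tcp_rot: [[0.032, 0.999, -0.003], [0.999, -0.032, 0.0], [-0.0, -0.003, -1.0]]
ft_force: [-0.6, 0.8, -0.9]
finger_gap: 0.0847
gripper_force: 0.0
```

```bash
python3 -c "
from h import *
go((.5775,.153,.062,-2))"
```

```text
now t 8.45 [0.5708 0.1512 0.1861] yaxis deg -1.8 q6 1.75 gap 0.0847 F [-0.6  0.8 -0.9]
row [0.002  0.0069 0.1241] turn 0.003 dist 0.124
```

Scaled: 0.124 m is 0.31, 0.11 m is 0.275.

Call:
{"name": "nudge_tcp", "arguments": {
  "ticks": [
    [[0.005, 0.015, 0.075, 0], [0.005, 0.015, 0.2, 0], [0.005, 0.015, 0.275, 0], [0.005, 0.015, 0.31, 0], [0.005, 0.015, 0.31, 0]]
  ]
}}

```text
time: 9.07
tool_pos: [0.5771, 0.1534, 0.0627]
tcp_rot: [[0.031, 1.0, -0.002], [1.0, -0.031, -0.0], [-0.0, -0.002, -1.0]]
ft_force: [-0.6, 0.2, 0.0]
finger_gap: 0.085
gripper_force: 0.0
```

Call:
{"name": "nudge_tcp", "arguments": {
  "ticks": [
    [[0, 0, 0, 0], [0, 0, 0, 0], [0, 0, 0, 0], [0, 0, 0, 0], [0, 0, 0, 0]]
  ],
  "jaw": 0.028,
  "force": 40
}}

```text
time: 9.7
tool_pos: [0.5785, 0.1528, 0.0644]
tcp_rot: [[0.032, 0.999, 0.002], [0.999, -0.032, 0.0], [0.0, 0.002, -1.0]]
ft_force: [-0.6, -0.3, 6.5]
finger_gap: 0.0341
gripper_force: 39.7
```

Call:
{"name": "nudge_tcp", "arguments": {
  "ticks": [
    [[0, 0, -0.125, 0], [0, 0, -0.25, 0], [0, 0, -0.3375, 0], [0, 0, -0.3375, 0]]
  ]
}}

```text
time: 10.2
tool_pos: [0.5802, 0.153, 0.2018]
tcp_rot: [[0.032, 0.999, 0.007], [0.999, -0.032, 0.001], [0.001, 0.007, -1.0]]
ft_force: [0.5, 0.3, -1.0]
finger_gap: 0.0338
gripper_force: 40.4
```

```bash
python3 -c "
from h import *
go((.4911,-.3831,.2,-10))"
```

```text
now t 10.2 [0.5802 0.153  0.2018] yaxis deg -1.8 q6 1.76 gap 0.0338 F [ 0.5  0.3 -1. ]
row [-0.5387 -0.0718  0.0007] turn 0.142 dist 0.543
```

Scaled: -0.29 m is -0.725, -0.232 m is -0.58, 0.1 rad is 0.0159.

Call:
{"name": "nudge_tcp", "arguments": {
  "ticks": [
    [[-0.145, -0.01, 0, 0.0032], [-0.29, -0.02, 0, 0.0064], [-0.435, -0.03, 0, 0.0095], [-0.58, -0.05, 0, 0.0127], [-0.725, -0.0625, 0, 0.0159]]
  ]
}}

```text
time: 10.82
tool_pos: [0.5421, -0.1378, 0.1966]
tcp_rot: [[0.132, 0.991, -0.002], [0.991, -0.132, 0.001], [0.001, -0.003, -1.0]]
ft_force: [1.0, 0.4, -0.7]
finger_gap: 0.034
gripper_force: 40.3
```

Call:
{"name": "nudge_tcp", "arguments": {
  "ticks": [
    [[-0.1375, 0, 0, 0.0064], [-0.275, 0, 0, 0.0064], [-0.4125, 0, 0, 0.0064], [-0.55, -0.025, 0, 0.0064], [-0.625, -0.05, 0, 0.0064]]
  ]
}}

```text
time: 11.45
tool_pos: [0.4892, -0.3838, 0.1961]
tcp_rot: [[0.174, 0.985, -0.002], [0.985, -0.174, 0.001], [0.001, -0.002, -1.0]]
ft_force: [0.6, 1.1, -0.1]
finger_gap: 0.0341
gripper_force: 40.3
```

```bash
python3 -c "
from h import *
go((.4911,-.3831,.07,-10))"
```

```text
now t 11.45 [ 0.4892 -0.3838  0.1961] yaxis deg -10.0 q6 0.98 gap 0.0341 F [ 0.6  1.1 -0.1]
row [0.0009 0.0021 0.1261] turn 0.0 dist 0.126
```

Scaled: 0.127 m is 0.3175, 0.115 m is 0.2875.

Call:
{"name": "nudge_tcp", "arguments": {
  "ticks": [
    [[0.0025, 0.005, 0.125, 0], [0.0025, 0.005, 0.225, 0], [0.0025, 0.005, 0.2875, 0], [0.0025, 0.005, 0.3175, 0], [0.0025, 0.005, 0.3175, 0]]
  ]
}}

```text
time: 12.08
tool_pos: [0.4924, -0.3804, 0.0704]
tcp_rot: [[0.171, 0.985, -0.001], [0.985, -0.171, 0.001], [0.001, -0.001, -1.0]]
ft_force: [-0.5, 0.7, -0.7]
finger_gap: 0.0344
gripper_force: 39.8
```

Call:
{"name": "nudge_tcp", "arguments": {
  "ticks": [
    [[0, 0, 0, 0]]
  ]
}}

```text
time: 12.2
tool_pos: [0.4933, -0.3811, 0.0716]
tcp_rot: [[0.171, 0.985, 0.001], [0.985, -0.171, -0.001], [-0.0, 0.001, -1.0]]
ft_force: [-0.3, 0.4, -0.8]
finger_gap: 0.034
gripper_force: 39.8
```

Scaled: 0.003 m is 0.0075.

Call:
{"name": "nudge_tcp", "arguments": {
  "ticks": [
    [[0, 0, 0.0075, 0], [0, 0, 0.0075, 0]]
  ]
}}

```text
time: 12.45
tool_pos: [0.4931, -0.3809, 0.0683]
tcp_rot: [[0.171, 0.985, 0.0], [0.985, -0.171, -0.0], [-0.0, 0.0, -1.0]]
ft_force: [0.1, -0.1, -1.2]
finger_gap: 0.034
gripper_force: 39.8
```

Call:
{"name": "nudge_tcp", "arguments": {
  "ticks": [
    [[0, 0, 0, 0], [0, 0, 0, 0]]
  ],
  "jaw": 0.06
}}

```text
time: 12.7
tool_pos: [0.4932, -0.381, 0.0686]
tcp_rot: [[0.171, 0.985, 0.0], [0.985, -0.171, -0.0], [-0.0, 0.0, -1.0]]
ft_force: [-0.4, -0.5, -0.4]
finger_gap: 0.0602
gripper_force: 0.0
```

Call:
{"name": "nudge_tcp", "arguments": {
  "ticks": [
    [[0, 0, -0.125, 0], [0, 0, -0.25, 0], [0, 0, -0.35, 0], [0, 0, -0.35, 0]]
  ]
}}

```text
time: 13.2
tool_pos: [0.495, -0.3827, 0.2129]
tcp_rot: [[0.171, 0.985, 0.006], [0.985, -0.171, -0.006], [-0.005, 0.007, -1.0]]
ft_force: [0.3, -0.7, -0.1]
finger_gap: 0.0598
gripper_force: 0.0
```

```bash
python3 -c "
from h import *
go((.434,-.11,.19,-38.6))"
```

```text
now t 13.2 [ 0.495  -0.3827  0.2129] yaxis deg -9.8 q6 0.98 gap 0.0598 F [ 0.3 -0.7 -0.1]
row [ 0.2584 -0.107   0.0209] turn 0.502 dist 0.28
```

Scaled: 0.18 m is 0.45, -0.08 m is -0.2, 0.5 rad is 0.0796.

Call:
{"name": "nudge_tcp", "arguments": {
  "ticks": [
    [[0.125, -0.05, 0, 0.0159], [0.25, -0.1, 0, 0.0318], [0.325, -0.125, 0, 0.0477], [0.4, -0.1625, 0, 0.0637], [0.45, -0.2, 0, 0.0796]]
  ],
  "jaw": 0.05
}}

```text
time: 13.82
tool_pos: [0.444, -0.1881, 0.2072]
tcp_rot: [[0.624, 0.781, -0.001], [0.781, -0.624, 0.001], [-0.0, -0.002, -1.0]]
ft_force: [-0.4, -0.1, -0.5]
finger_gap: 0.05
gripper_force: 0.0
```

```bash
python3 -c "
from h import *
go((.434,-.11,.1,-38.6))
s=manip.observe();r=cam('wrist',s);cv2.imwrite('pics/w5.png',r['color'][:,:,::-1]);import pickle;pickle.dump(r,open('w5.pkl','wb'))
print(proj(r,[[.434,-.11,.036],[.501,-.327,.014]]))"
```

```text
now t 13.82 [ 0.444  -0.1881  0.2072] yaxis deg -38.6 q6 1.71 gap 0.05 F [-0.4 -0.1 -0.5]
row [ 0.0548 -0.0564  0.1073] turn -0.001 dist 0.133
[[215.11351859 131.42381576]
 [414.75447575 261.62649532]]
```

View pics/w5.png

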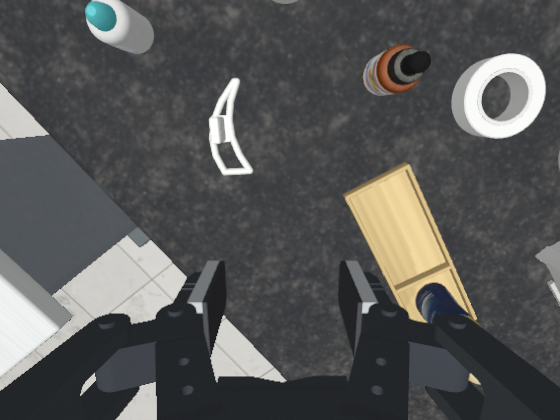

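The tab is at (215,128), against a prediction of (215,131), so it matches. The roll-on stands in its compartment. Descend and grip.

Scaled: 0.177 m is 0.4425, -0.03 m is -0.075.

Call:
{"name": "nudge_tcp", "arguments": {
  "ticks": [
    [[0.075, -0.075, 0.05, 0], [0.137, -0.141, 0.15, 0], [0.137, -0.141, 0.275, 0], [0.137, -0.141, 0.375, 0], [0.137, -0.141, 0.4425, 0]]
  ]
}}

```text
time: 14.5
tool_pos: [0.4334, -0.1113, 0.0288]
tcp_rot: [[0.622, 0.783, -0.003], [0.783, -0.622, 0.001], [-0.001, -0.003, -1.0]]
ft_force: [-0.1, -0.0, -0.2]
finger_gap: 0.0498
gripper_force: 0.0
```

Call:
{"name": "nudge_tcp", "arguments": {
  "ticks": [
    [[0, 0, 0, 0], [0, 0, 0, 0]]
  ]
}}

```text
time: 14.75
tool_pos: [0.4354, -0.1122, 0.0318]
tcp_rot: [[0.622, 0.783, 0.0], [0.783, -0.622, -0.0], [0.0, 0.001, -1.0]]
ft_force: [-0.5, -0.5, -0.4]
finger_gap: 0.0501
gripper_force: 0.0
```

```bash
python3 -c "
from h import *
go((.434,-.11,.030,-38.6))"
```

```text
now t 14.75 [ 0.4354 -0.1122  0.0318] yaxis deg -38.5 q6 1.85 gap 0.0501 F [-0.5 -0.5 -0.4]
row [ 0.0008 -0.0025  0.0018] turn 0.002 dist 0.003
```

Scaled: -0.002 m is -0.005, 0.001 m is 0.0025.

Call:
{"name": "nudge_tcp", "arguments": {
  "ticks": [
    [[0.0025, -0.005, 0.005, 0], [0.0025, -0.005, 0.005, 0], [0.0025, -0.005, 0.005, 0], [0.0025, -0.005, 0.005, 0], [0.0025, -0.005, 0.005, 0]]
  ],
  "jaw": 0.0,
  "force": 40
}}

```text
time: 15.38
tool_pos: [0.4346, -0.11, 0.03]
tcp_rot: [[0.622, 0.783, 0.001], [0.783, -0.622, -0.001], [0.0, 0.001, -1.0]]
ft_force: [-0.6, 0.4, 6.6]
finger_gap: 0.0069
gripper_force: 41.6
```

Call:
{"name": "nudge_tcp", "arguments": {
  "ticks": [
    [[0, 0, -0.125, 0], [0, 0, -0.225, 0], [0, 0, -0.225, 0]]
  ]
}}

```text
time: 15.75
tool_pos: [0.4368, -0.1109, 0.1224]
tcp_rot: [[0.623, 0.783, 0.007], [0.783, -0.623, -0.003], [0.002, 0.007, -1.0]]
ft_force: [-0.3, -1.1, -0.2]
finger_gap: 0.0073
gripper_force: 40.7
```

```bash
python3 -c "
from h import *
go((.500,-.2923,.12,-10),(.500,-.2923,.036,-10))"
```

```text
now t 15.75 [ 0.4368 -0.1109  0.1224] yaxis deg -38.5 q6 1.85 gap 0.0073 F [-0.3 -1.1 -0.2]
row [-0.1026  0.1623  0.0034] turn -0.497 dist 0.192
row [-0.1027  0.1618  0.0874] turn -0.497 dist 0.211
```

Scaled: 0.162 m is 0.405, -0.03 m is -0.075, -0.497 rad is -0.0791.

Call:
{"name": "nudge_tcp", "arguments": {
  "ticks": [
    [[-0.075, 0.125, 0, -0.0239], [-0.15, 0.25, 0, -0.0525], [-0.225, 0.35, 0, -0.0791], [-0.2565, 0.405, 0, -0.0791], [-0.2565, 0.405, 0, -0.0791]]
  ]
}}

```text
time: 16.38
tool_pos: [0.4969, -0.2924, 0.1178]
tcp_rot: [[0.176, 0.984, -0.001], [0.984, -0.176, 0.0], [0.0, -0.001, -1.0]]
ft_force: [0.6, 1.0, 0.5]
finger_gap: 0.007
gripper_force: 40.7
```

```bash
python3 -c "
from h import *
go((.500,-.2923,.036,-10))
s=manip.observe();r=cam('wrist',s);cv2.imwrite('pics/w6.png',r['color'][:,:,::-1])
r=cam('side');crop(r,180,170,400,410,2.2,'pics/si2.png')"
```

```text
now t 16.38 [ 0.4969 -0.2924  0.1178] yaxis deg -10.2 q6 1.11 gap 0.007 F [0.6 1.  0.5]
row [0.0006 0.0031 0.0818] turn -0.003 dist 0.082
```

View pics/si2.png

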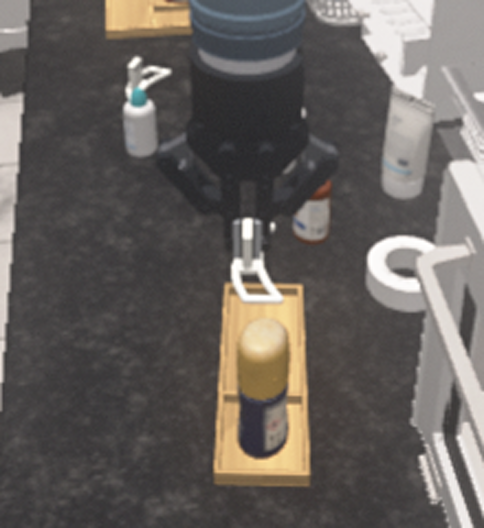

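The stencil hangs level, above and aligned with the tray. The roll-on stands at crop (263,430). Lower it.

Scaled: 0.081 m is 0.2025, 0.078 m is 0.195.

Call:
{"name": "nudge_tcp", "arguments": {
  "ticks": [
    [[0, 0.005, 0.1, 0], [0, 0.005, 0.1625, 0], [0, 0.005, 0.195, 0], [0, 0.005, 0.2025, 0], [0, 0.005, 0.2025, 0]]
  ]
}}

```text
time: 17.1
tool_pos: [0.4993, -0.2913, 0.039]
tcp_rot: [[0.174, 0.985, 0.001], [0.985, -0.174, -0.001], [-0.0, 0.001, -1.0]]
ft_force: [0.8, -0.0, -0.0]
finger_gap: 0.0073
gripper_force: 40.7
```

Call:
{"name": "nudge_tcp", "arguments": {
  "ticks": [
    [[0, 0, 0, 0], [0, 0, 0, 0]]
  ]
}}

```text
time: 17.35
tool_pos: [0.4995, -0.2918, 0.0391]
tcp_rot: [[0.174, 0.985, 0.001], [0.985, -0.174, -0.001], [-0.001, 0.001, -1.0]]
ft_force: [0.8, -0.2, 0.3]
finger_gap: 0.007
gripper_force: 40.7
```

```bash
python3 -c "
from h import *
go((.500,-.2923,.034,-10))"
```

```text
now t 17.35 [ 0.4995 -0.2918  0.0391] yaxis deg -10.0 q6 1.11 gap 0.007 F [ 0.8 -0.2  0.3]
row [-0.0004  0.0006  0.0051] turn -0.001 dist 0.005
```

The rows are not in the units I measure in: shifts go in shares of 0.4 m and turns go in shares of 2 pi rad. I convert before sending: 0.0045 m is 0.0113, 0.003 m is 0.0075.

Call:
{"name": "nudge_tcp", "arguments": {
  "ticks": [
    [[0, 0, 0.0075, 0], [0, 0, 0.0113, 0], [0, 0, 0.0113, 0]]
  ]
}}

```text
time: 17.73
tool_pos: [0.4989, -0.2914, 0.034]
tcp_rot: [[0.174, 0.985, 0.0], [0.985, -0.174, -0.0], [-0.0, 0.0, -1.0]]
ft_force: [-0.6, -0.0, 3.5]
finger_gap: 0.0072
gripper_force: 41.2
```

Call:
{"name": "nudge_tcp", "arguments": {
  "ticks": [
    [[0, 0, 0, 0], [0, 0, 0, 0]]
  ],
  "jaw": 0.02
}}

```text
time: 17.98
tool_pos: [0.4989, -0.2913, 0.0336]
tcp_rot: [[0.174, 0.985, -0.0], [0.985, -0.174, 0.0], [0.0, -0.0, -1.0]]
ft_force: [-0.6, 0.3, 0.2]
finger_gap: 0.02
gripper_force: 0.0
```

Call:
{"name": "nudge_tcp", "arguments": {
  "ticks": [
    [[0, 0, -0.075, 0], [0, 0, -0.2, 0], [0, 0, -0.35, 0], [0, 0, -0.4, 0]]
  ]
}}

```text
time: 18.48
tool_pos: [0.5008, -0.2926, 0.1982]
tcp_rot: [[0.174, 0.985, 0.006], [0.985, -0.174, -0.004], [-0.003, 0.006, -1.0]]
ft_force: [0.1, 0.3, -0.5]
finger_gap: 0.02
gripper_force: 0.0
```

```bash
python3 -c "
from h import *
go((.570,-.164,.19,-10))
s=manip.observe();r=cam('wrist',s);import pickle;pickle.dump(r,open('w7.pkl','wb'));cv2.imwrite('pics/w7.png',r['color'][:,:,::-1])"
```

```text
now t 18.48 [ 0.5008 -0.2926  0.1982] yaxis deg -10.0 q6 1.11 gap 0.02 F [ 0.1  0.3 -0.5]
row [0.1388 0.0457 0.008 ] turn -0.0 dist 0.146
```

View pics/w7.png

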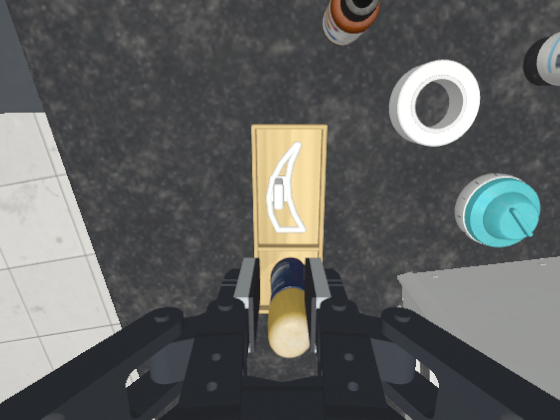

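The right stencil lies flat in the long compartment (tab (279,190)), roll-on upright. Next, the amber bottle's position from w5 and w1.

```bash
python3 -c "
from h import *
import pickle;np.set_printoptions(precision=4,suppress=True)
r=pickle.load(open('w5.pkl','rb'));print(plane(r,[[420,61]],.1),plane(r,[[398,71]],.062))
r=pickle.load(open('w7.pkl','rb'));print(plane(r,[[353,8]],.062), plane(r,[[541,195]],.03))
go((.569,-.165,.19,-2),(.569,-.165,.056,-2))"
```

```text
[[ 0.5732 -0.1622  0.1   ]] [[ 0.5709 -0.1628  0.062 ]]
[[ 0.5717 -0.1657  0.062 ]] [[ 0.7241 -0.3315  0.03  ]]
now t 18.52 [ 0.5011 -0.2929  0.1994] yaxis deg -10.0 q6 1.11 gap 0.02 F [ 0.2 -0.1  2.1]
row [0.1378 0.0445 0.0092] turn -0.14 dist 0.145
row [0.1384 0.0435 0.1432] turn -0.14 dist 0.204
```

Scaled: 0.14 m is 0.35, 0.12 m is 0.3, -0.14 rad is -0.0223.

Call:
{"name": "nudge_tcp", "arguments": {
  "ticks": [
    [[0.1, 0.03, 0, -0.0064], [0.2, 0.0625, 0, -0.0127], [0.3, 0.0925, 0, -0.0191], [0.35, 0.115, 0.025, -0.0223], [0.35, 0.115, 0.025, -0.0223]]
  ],
  "jaw": 0.06
}}

```text
time: 19.15
tool_pos: [0.5681, -0.1603, 0.1817]
tcp_rot: [[0.033, 0.999, -0.003], [0.999, -0.033, 0.001], [0.001, -0.003, -1.0]]
ft_force: [0.3, -0.6, -0.4]
finger_gap: 0.0599
gripper_force: 0.0
```

Call:
{"name": "nudge_tcp", "arguments": {
  "ticks": [
    [[0, 0, 0, 0]]
  ]
}}

```text
time: 19.27
tool_pos: [0.5679, -0.1622, 0.183]
tcp_rot: [[0.036, 0.999, -0.002], [0.999, -0.036, -0.0], [-0.0, -0.002, -1.0]]
ft_force: [-0.3, -0.4, 0.4]
finger_gap: 0.0602
gripper_force: 0.0
```

```bash
python3 -c "
from h import *
go((.5715,-.164,.0515,-2))"
```

```text
now t 19.27 [ 0.5679 -0.1622  0.183 ] yaxis deg -2.1 q6 1.22 gap 0.0602 F [-0.3 -0.4  0.4]
row [-0.0016  0.0038  0.1315] turn -0.001 dist 0.132
```

Scaled: 0.13 m is 0.325, 0.125 m is 0.3125.

Call:
{"name": "nudge_tcp", "arguments": {
  "ticks": [
    [[-0.0025, 0.0075, 0.1, 0], [-0.0025, 0.0075, 0.2, 0], [-0.0025, 0.0075, 0.275, 0], [-0.0025, 0.0075, 0.3125, 0], [-0.0025, 0.0075, 0.325, 0]]
  ]
}}

```text
time: 19.9
tool_pos: [0.571, -0.1633, 0.0534]
tcp_rot: [[0.036, 0.999, -0.001], [0.999, -0.036, 0.0], [0.0, -0.001, -1.0]]
ft_force: [0.6, 0.0, -0.6]
finger_gap: 0.06
gripper_force: 0.0
```

Call:
{"name": "nudge_tcp", "arguments": {
  "ticks": [
    [[0, 0, 0, 0], [0, 0, 0, 0]]
  ]
}}

```text
time: 20.15
tool_pos: [0.5726, -0.1631, 0.0552]
tcp_rot: [[0.035, 0.999, 0.002], [0.999, -0.035, -0.001], [-0.001, 0.002, -1.0]]
ft_force: [-0.4, -0.3, 0.4]
finger_gap: 0.0601
gripper_force: 0.0
```

```bash
python3 -c "
from h import *
go((.5715,-.164,.0515,-2))"
```

```text
now t 20.15 [ 0.5726 -0.1631  0.0552] yaxis deg -2.0 q6 1.22 gap 0.0601 F [-0.4 -0.3  0.4]
row [-0.0009 -0.0011  0.0037] turn -0.0 dist 0.004
```

Scaled: 0.0035 m is 0.0088, -0.001 m is -0.0025.

Call:
{"name": "nudge_tcp", "arguments": {
  "ticks": [
    [[-0.0025, -0.0025, 0.0088, 0], [-0.0025, -0.0025, 0.0088, 0]]
  ]
}}

```text
time: 20.4
tool_pos: [0.5705, -0.1635, 0.0504]
tcp_rot: [[0.035, 0.999, 0.0], [0.999, -0.035, -0.0], [-0.0, 0.0, -1.0]]
ft_force: [-0.2, 0.4, -0.4]
finger_gap: 0.0597
gripper_force: 0.0
```

Call:
{"name": "nudge_tcp", "arguments": {
  "ticks": [
    [[0, 0, 0, 0], [0, 0, 0, 0], [0, 0, 0, 0], [0, 0, 0, 0]]
  ],
  "jaw": 0.025,
  "force": 40
}}

```text
time: 20.9
tool_pos: [0.5708, -0.1636, 0.0506]
tcp_rot: [[0.035, 0.999, 0.001], [0.999, -0.035, -0.0], [-0.0, 0.001, -1.0]]
ft_force: [-1.2, 0.0, 2.5]
finger_gap: 0.0315
gripper_force: 38.9
```

Call:
{"name": "nudge_tcp", "arguments": {
  "ticks": [
    [[0, 0, -0.125, 0], [0, 0, -0.25, 0], [0, 0, -0.35, 0], [0, 0, -0.35, 0]]
  ]
}}

```text
time: 21.4
tool_pos: [0.5728, -0.1645, 0.194]
tcp_rot: [[0.035, 0.999, 0.007], [0.999, -0.035, -0.003], [-0.003, 0.007, -1.0]]
ft_force: [0.5, 0.3, -1.3]
finger_gap: 0.0313
gripper_force: 39.4
```

```bash
python3 -c "
from h import *
go((.5084,.2661,.19,-2))"
```

```text
now t 21.4 [ 0.5728 -0.1645  0.194 ] yaxis deg -2.0 q6 1.22 gap 0.0313 F [ 0.5  0.3 -1.3]
row [ 0.4281 -0.0794  0.0024] turn -0.0 dist 0.435
```

Scaled: 0.28 m is 0.7, 0.22 m is 0.55.

Call:
{"name": "nudge_tcp", "arguments": {
  "ticks": [
    [[0.1375, -0.025, 0, 0], [0.275, -0.05, 0, 0], [0.4125, -0.075, 0, 0], [0.55, -0.1, 0, 0], [0.7, -0.125, 0, 0]]
  ]
}}

```text
time: 22.02
tool_pos: [0.5289, 0.1194, 0.1885]
tcp_rot: [[0.036, 0.999, -0.003], [0.999, -0.036, -0.001], [-0.001, -0.003, -1.0]]
ft_force: [0.3, -0.6, -0.4]
finger_gap: 0.0316
gripper_force: 39.4
```

Call:
{"name": "nudge_tcp", "arguments": {
  "ticks": [
    [[0.1375, -0.025, 0, 0], [0.275, -0.05, 0, 0], [0.375, -0.075, 0, 0], [0.375, -0.075, 0, 0], [0.375, -0.075, 0, 0]]
  ]
}}

```text
time: 22.65
tool_pos: [0.5049, 0.2684, 0.1889]
tcp_rot: [[0.035, 0.999, -0.002], [0.999, -0.035, -0.002], [-0.002, -0.002, -1.0]]
ft_force: [-0.2, 0.1, -0.7]
finger_gap: 0.0318
gripper_force: 39.4
```

```bash
python3 -c "
from h import *
go((.509,.266,.056,-2))"
```

```text
now t 22.65 [0.5049 0.2684 0.1889] yaxis deg -2.0 q6 1.98 gap 0.0318 F [-0.2  0.1 -0.7]
row [-0.002   0.0045  0.1329] turn 0.0 dist 0.133
```

Scaled: 0.127 m is 0.3175, 0.115 m is 0.2875.

Call:
{"name": "nudge_tcp", "arguments": {
  "ticks": [
    [[-0.005, 0.0075, 0.125, 0], [-0.005, 0.0075, 0.225, 0], [-0.005, 0.0075, 0.2875, 0], [-0.005, 0.0075, 0.3175, 0], [-0.005, 0.0075, 0.3175, 0]]
  ]
}}

```text
time: 23.28
tool_pos: [0.5082, 0.2658, 0.0627]
tcp_rot: [[0.036, 0.999, -0.002], [0.999, -0.036, -0.001], [-0.001, -0.002, -1.0]]
ft_force: [0.1, -0.6, -0.8]
finger_gap: 0.0319
gripper_force: 39.4
```

Call:
{"name": "nudge_tcp", "arguments": {
  "ticks": [
    [[0, 0, 0, 0], [0, 0, 0, 0]]
  ]
}}

```text
time: 23.52
tool_pos: [0.5096, 0.2672, 0.0646]
tcp_rot: [[0.035, 0.999, 0.002], [0.999, -0.035, 0.001], [0.001, 0.002, -1.0]]
ft_force: [0.5, -0.7, 0.4]
finger_gap: 0.0317
gripper_force: 39.4
```

```bash
python3 -c "
from h import *
go((.509,.266,.0545,-2))"
```

```text
now t 23.52 [0.5096 0.2672 0.0646] yaxis deg -2.0 q6 1.98 gap 0.0317 F [ 0.5 -0.7  0.4]
row [-0.0012 -0.0006  0.0101] turn -0.0 dist 0.01
```

Scaled: 0.01 m is 0.025, 0.009 m is 0.0225.

Call:
{"name": "nudge_tcp", "arguments": {
  "ticks": [
    [[-0.0025, 0, 0.0125, 0], [-0.0025, 0, 0.0225, 0], [-0.0025, 0, 0.025, 0], [-0.0025, 0, 0.025, 0]]
  ]
}}

```text
time: 24.02
tool_pos: [0.5091, 0.2662, 0.0541]
tcp_rot: [[0.035, 0.999, 0.002], [0.999, -0.035, 0.0], [0.0, 0.002, -1.0]]
ft_force: [-1.2, -0.6, 4.8]
finger_gap: 0.0316
gripper_force: 38.6
```

Call:
{"name": "nudge_tcp", "arguments": {
  "ticks": [
    [[0, 0, 0, 0], [0, 0, 0, 0]]
  ],
  "jaw": 0.055
}}

```text
time: 24.28
tool_pos: [0.5083, 0.2658, 0.053]
tcp_rot: [[0.035, 0.999, -0.0], [0.999, -0.035, -0.0], [-0.0, -0.0, -1.0]]
ft_force: [0.7, -0.2, -0.6]
finger_gap: 0.0549
gripper_force: 0.0
```

Call:
{"name": "nudge_tcp", "arguments": {
  "ticks": [
    [[0, 0, -0.125, 0], [0, 0, -0.25, 0], [0, 0, -0.35, 0], [0, 0, -0.35, 0]]
  ]
}}

```text
time: 24.78
tool_pos: [0.5109, 0.2669, 0.197]
tcp_rot: [[0.035, 0.999, 0.007], [0.999, -0.035, 0.003], [0.003, 0.007, -1.0]]
ft_force: [-0.1, 0.8, 0.6]
finger_gap: 0.0553
gripper_force: 0.0
```

```bash
python3 -c "
from h import *
go((.4325,.1185,.15,-23),(.4325,.1185,.03,-23))"
```

```text
now t 24.77 [0.5109 0.2669 0.197 ] yaxis deg -2.0 q6 1.98 gap 0.0553 F [-0.1  0.8  0.6]
row [-0.1511 -0.0735  0.046 ] turn 0.366 dist 0.174
row [-0.1515 -0.0743  0.166 ] turn 0.366 dist 0.237
```

Scaled: -0.151 m is -0.3775, -0.12 m is -0.3, 0.366 rad is 0.0583.

Call:
{"name": "nudge_tcp", "arguments": {
  "ticks": [
    [[-0.1, -0.05, 0, 0.0143], [-0.2, -0.1, 0, 0.0286], [-0.3, -0.15, 0.05, 0.043], [-0.3775, -0.185, 0.1, 0.0583], [-0.3775, -0.185, 0.2, 0.0583]]
  ],
  "jaw": 0.05
}}

```text
time: 25.4
tool_pos: [0.4282, 0.1159, 0.1123]
tcp_rot: [[0.393, 0.919, 0.0], [0.919, -0.393, -0.0], [-0.0, 0.0, -1.0]]
ft_force: [0.2, 0.5, 0.6]
finger_gap: 0.0501
gripper_force: 0.0
```

Call:
{"name": "nudge_tcp", "arguments": {
  "ticks": [
    [[0, 0, 0, 0], [0, 0, 0, 0]]
  ]
}}

```text
time: 25.65
tool_pos: [0.4293, 0.1178, 0.1136]
tcp_rot: [[0.39, 0.921, -0.001], [0.921, -0.39, -0.0], [-0.0, -0.0, -1.0]]
ft_force: [-0.8, -0.2, 0.3]
finger_gap: 0.05
gripper_force: 0.0
```

```bash
python3 -c "
from h import *
go((.432,.1183,.031,-23))
r=cam('scene');crop(r,110,150,310,350,3,'pics/sc2.png')"
```

```text
now t 25.65 [0.4293 0.1178 0.1136] yaxis deg -23.0 q6 2.1 gap 0.05 F [-0.8 -0.2  0.3]
row [0.0016 0.0023 0.0826] turn 0.001 dist 0.083
```

View pics/sc2.png

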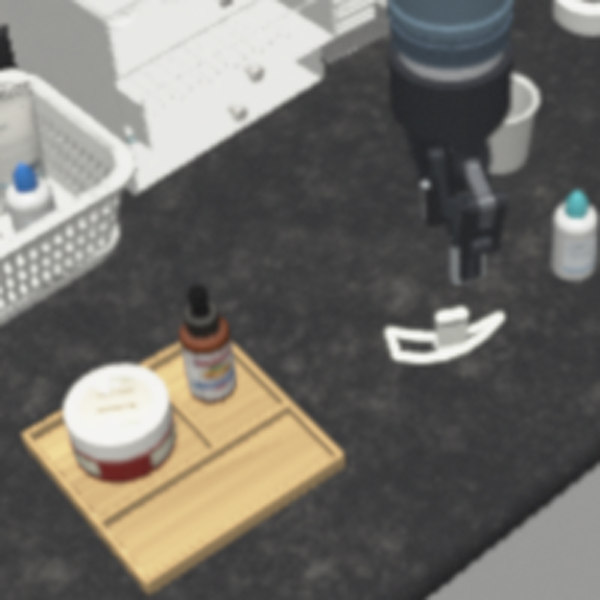

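The pot (120,420) and amber bottle (210,350) stand upright in their compartments, and the gripper is above the left stencil's tab (452,325).

Scaled: 0.083 m is 0.2075, 0.065 m is 0.1625.

Call:
{"name": "nudge_tcp", "arguments": {
  "ticks": [
    [[0.0025, 0.005, 0.1, 0], [0.0025, 0.005, 0.1625, 0], [0.0025, 0.005, 0.2075, 0], [0.0025, 0.005, 0.2075, 0], [0.0025, 0.005, 0.2075, 0]]
  ]
}}

```text
time: 26.32
tool_pos: [0.4329, 0.1181, 0.0315]
tcp_rot: [[0.39, 0.921, 0.002], [0.921, -0.39, 0.0], [0.001, 0.002, -1.0]]
ft_force: [0.8, -0.4, -0.5]
finger_gap: 0.0501
gripper_force: 0.0
```

Call:
{"name": "nudge_tcp", "arguments": {
  "ticks": [
    [[0, 0, 0.0025, 0], [0, 0, 0.0025, 0], [0, 0, 0.0025, 0], [0, 0, 0.0025, 0], [0, 0, 0.0025, 0]]
  ],
  "jaw": 0.0,
  "force": 40
}}

```text
time: 26.95
tool_pos: [0.4321, 0.1177, 0.0299]
tcp_rot: [[0.39, 0.921, 0.001], [0.921, -0.39, -0.0], [0.0, 0.001, -1.0]]
ft_force: [-0.7, -0.7, 5.4]
finger_gap: 0.0072
gripper_force: 41.3
```

Call:
{"name": "nudge_tcp", "arguments": {
  "ticks": [
    [[0, 0, -0.125, 0], [0, 0, -0.225, 0], [0, 0, -0.225, 0]]
  ]
}}

```text
time: 27.32
tool_pos: [0.4342, 0.118, 0.1222]
tcp_rot: [[0.39, 0.921, 0.007], [0.921, -0.39, 0.001], [0.003, 0.006, -1.0]]
ft_force: [0.7, 0.9, -0.4]
finger_gap: 0.0073
gripper_force: 40.5
```

```bash
python3 -c "
from h import *
go((.426,.315,.12,-2),(.426,.315,.04,-2))"
```

```text
now t 27.32 [0.4342 0.118  0.1222] yaxis deg -23.0 q6 2.1 gap 0.0073 F [ 0.7  0.9 -0.4]
row [ 0.1781 -0.0844  0.0023] turn -0.366 dist 0.197
row [ 0.1779 -0.0849  0.0823] turn -0.366 dist 0.214
```

Scaled: 0.178 m is 0.445, 0.15 m is 0.375, -0.15 rad is -0.0239.

Call:
{"name": "nudge_tcp", "arguments": {
  "ticks": [
    [[0.05, -0.025, -0.075, -0.0239], [0.175, -0.0875, -0.1, -0.0477], [0.3, -0.15, -0.1, -0.0583], [0.375, -0.175, -0.1, -0.0583], [0.445, -0.211, -0.1, -0.0583]]
  ]
}}

```text
time: 27.95
tool_pos: [0.4225, 0.3155, 0.1577]
tcp_rot: [[0.034, 0.999, -0.002], [0.999, -0.034, -0.001], [-0.001, -0.002, -1.0]]
ft_force: [-0.1, 0.1, -1.0]
finger_gap: 0.0069
gripper_force: 40.5
```

Call:
{"name": "nudge_tcp", "arguments": {
  "ticks": [
    [[0, 0, 0, 0], [0, 0, 0.1, 0], [0, 0, 0.1, 0]]
  ]
}}

```text
time: 28.32
tool_pos: [0.4202, 0.312, 0.1159]
tcp_rot: [[0.036, 0.999, -0.007], [0.999, -0.036, -0.005], [-0.005, -0.007, -1.0]]
ft_force: [-0.9, -0.2, -0.6]
finger_gap: 0.007
gripper_force: 40.5
```

```bash
python3 -c "
from h import *
go((.426,.315,.039,-2))"
```

```text
now t 28.32 [0.4202 0.312  0.1159] yaxis deg -2.0 q6 2.12 gap 0.007 F [-0.9 -0.2 -0.6]
row [0.0036 0.0062 0.0768] turn -0.001 dist 0.077
```

Scaled: 0.065 m is 0.1625, 0.05 m is 0.125.

Call:
{"name": "nudge_tcp", "arguments": {
  "ticks": [
    [[0.0025, 0.005, 0.075, 0], [0.0025, 0.005, 0.125, 0], [0.0025, 0.005, 0.1625, 0], [0.0025, 0.005, 0.1625, 0], [0.0025, 0.005, 0.1625, 0]]
  ]
}}

```text
time: 28.95
tool_pos: [0.4259, 0.3156, 0.0551]
tcp_rot: [[0.035, 0.999, 0.001], [0.999, -0.035, 0.0], [0.001, 0.001, -1.0]]
ft_force: [0.5, 0.6, 0.3]
finger_gap: 0.0071
gripper_force: 40.5
```

```bash
python3 -c "
from h import *
go((.426,.315,.034,-2))"
```

```text
now t 28.95 [0.4259 0.3156 0.0551] yaxis deg -2.0 q6 2.12 gap 0.0071 F [0.5 0.6 0.3]
row [-0.0006  0.0001  0.0211] turn -0.0 dist 0.021
```

Scaled: 0.0215 m is 0.0538, 0.021 m is 0.0525.

Call:
{"name": "nudge_tcp", "arguments": {
  "ticks": [
    [[0, 0, 0.025, 0], [0, 0, 0.0425, 0], [0, 0, 0.0525, 0], [0, 0, 0.0538, 0], [0, 0, 0.0538, 0]]
  ]
}}

```text
time: 29.58
tool_pos: [0.4249, 0.3153, 0.0338]
tcp_rot: [[0.035, 0.999, -0.0], [0.999, -0.035, -0.0], [-0.0, -0.0, -1.0]]
ft_force: [-4.4, -2.1, 12.2]
finger_gap: 0.0071
gripper_force: 42.3
```

Call:
{"name": "nudge_tcp", "arguments": {
  "ticks": [
    [[0, 0, 0, 0], [0, 0, 0, 0]]
  ],
  "jaw": 0.02
}}

```text
time: 29.82
tool_pos: [0.4253, 0.3154, 0.0326]
tcp_rot: [[0.035, 0.999, -0.0], [0.999, -0.035, -0.0], [-0.0, -0.0, -1.0]]
ft_force: [-0.3, 0.1, 0.1]
finger_gap: 0.0196
gripper_force: 0.0
```

Call:
{"name": "nudge_tcp", "arguments": {
  "ticks": [
    [[0, 0, -0.075, 0], [0, 0, -0.2, 0], [0, 0, -0.35, 0], [0, 0, -0.4, 0]]
  ]
}}

```text
time: 30.32
tool_pos: [0.4272, 0.3166, 0.1967]
tcp_rot: [[0.035, 0.999, 0.006], [0.999, -0.035, 0.003], [0.003, 0.005, -1.0]]
ft_force: [-0.3, 0.6, -0.3]
finger_gap: 0.0205
gripper_force: 0.0
```

Call:
{"name": "nudge_tcp", "arguments": {
  "ticks": [
    [[-0.075, 0, 0, 0], [-0.2, 0, 0, 0], [-0.2, 0, -0.05, 0], [-0.2, 0, -0.05, 0]]
  ]
}}

```text
time: 30.82
tool_pos: [0.4235, 0.2355, 0.2137]
tcp_rot: [[0.036, 0.999, 0.002], [0.999, -0.036, 0.001], [0.001, 0.002, -1.0]]
ft_force: [0.7, 1.2, 1.0]
finger_gap: 0.0202
gripper_force: 0.0
```

```bash
python3 -c "
from h import *
go()
s=manip.observe();r=cam('wrist',s);cv2.imwrite('pics/w8.png',r['color'][:,:,::-1])"
```

```text
now t 30.82 [0.4235 0.2355 0.2137] yaxis deg -2.1 q6 1.98 gap 0.0202 F [0.7 1.2 1. ]
```

View pics/w8.png

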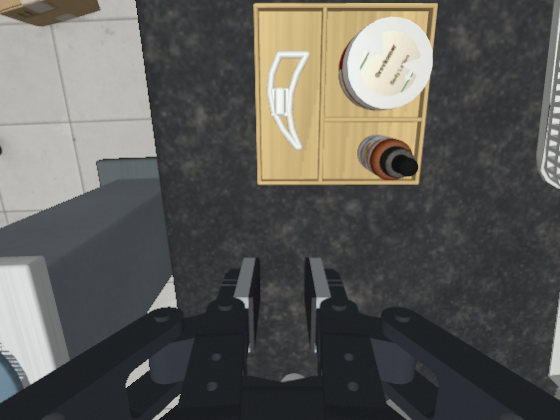

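The left stencil lies flat in the long compartment (tab (281,100)), and the pot (388,62) and amber bottle (385,157) are upright in theirs. Handing in.

```bash
python3 -c "
from bench import manip
print(manip.sign_off())"
```

```text
the job is handed in; nothing more can be done
None
```

I packed both brow kits and handed the job in at about 31 s of the 125 s allowed. The last camera views show all five items in their own compartments, and the cup and white bottle were not touched, but the hand-in gave no verdict.

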